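# Fish the staple box out from under the riser

## Robot

A 6-joint arm with a two-finger parallel gripper is mounted at the origin on a cart in front of the work surface, level with it; the furniture and walls round the work are solid. World frame = base frame: x ahead of the robot, y to its left, z up, the work surface at z = 0. Lengths are in m, angles in rad, forces in N, time in s.
With the tool pointing down it reaches from about 0.35 to 0.975 m from the base axis. Payload 4.9 kg.
Tool frame: the origin (TCP) lies at the very end of the fingers, on their centre line; the grasp point (between the pads) lies 19 mm behind it (pinch_z is the distance from the TCP to the grasp point, in m); z points along the fingers, y is the line along which they close (so a half turn about z gives the same grasp; the last joint's range is limited). The gripper opens to 85 mm and grips with 20 to 120 N. Pads are 22 mm wide; open, the fingers measure 114 mm over their backs; the gripper's body (76 mm by 85 mm) begins 54 mm behind the grasp point. The pads swing forward as they close: fully open they stand 13 mm farther back than shut.
Start: joints at [-1.464, 0.053, 1.613, -0, 1.476, -0.119], TCP at [0.14, -0.609, 0.231] pointing down, gripper open.
Joint ranges: [-3.01, 3.01], [-1.01, 2.22], [0.06, 2.58], [-1.02, 4.17], [0.09, 2.62], [-3.14, 3.14]. Speed limits (rad/s): [2.57, 2.57, 3.14, 3.14, 3.14, 3.14].

## Interface

Orientations are given as a unit quaternion [w, x, y, z].
In Python, from plant import * gives the robot as it stands. The module is installed in compiled form; this text tells all that it offers.
- The arm moves only by the tool play_rows, never from a script. Its arguments are lists of equal length, an entry for each row: "linear": the shift along the world's x, y, z in m, a list of three; "turn": the turn about the world's z in degrees. A call has 1 to 8 rows; each row shifts and turns the commanded pose from where the row before left it; what a row does not reach is not made up. A row lasts 1/8 s, in which the tool goes at most 62.5 mm and 10.7 degrees, less where a joint would pass 70% of its speed; a pose out of reach is approached as far as the arm can. A call is refused whole if a number of a shift passes 0.0625 or a number of a turn 10.7, either way. A call with a gripper value outside its range is refused whole. "hand" is the finger opening in m, from 0 to 0.0854, set as the call begins (left out, the last holds). The fingers move at their own pace and stop on an object; the grip force is fixed at half the most. Time passes only in rows, so rows that do not move let the fingers close. It gives the time, the measured TCP pose, the force, the opening and the grip force at its end, in the units of the state.
- state(): the state, without advancing time (a new reading comes with each control period).
- grab_frame(name): name is "scene" or "top"; returns the picture (480x640x3 uint8, red, green, blue); there is no depth.
- camera_info(name): a dict with "camera_matrix" (3x3 intrinsics, pixels), "distortion" ([k1, k2, p1, p2, k3] as OpenCV has them; the pictures are not rectified), "origin" and "attitude" of the camera in the world. Camera axes: x right, y down, z forward; pixel columns grow to the right and rows downward; lengths in m; the calibration is good to about 2 mm. A picture is of the moment at which its call begins. camera_info takes no time and is no camera call.
- job_done(): hands the job in; it is judged then, once.
Trained networks look in the newest picture that a camera, given by its name, has taken for a name from the list of things; names that differ only in an ending like _2 or _b are one class to them, and where a whole thing is asked for, a point or a joint stands for the part that bears it (a point fixed in the world has none). Each returns a list of dicts, best first, with "p" (0 to 1); they miss things now and then, are a little off and sometimes report something else, mostly with a low value. They report only what shows in the picture. A call takes as long as a camera call.
- trace(camera, thing): "region" (480x640 bool, what is visible of it) and "location" ([column, row] in pixels, amid what is visible of it).
The state is a dict: "time": time; "joint_pos": joint angles; "joint_vel": joint speeds; "joint_efforts": joint torques, N m; "tool_pos": TCP position; "tool_rot": TCP orientation; "contact_force": force on the tool from outside, world axes, zero at the start; "ft_torque": the same for the moment, N m; "gripper_width": opening from 0.0 (shut) to 1.0 (fully open); "grasp_force": force on a finger pad.
Only numpy, scipy, OpenCV 4.12 (cv2) and the standard library are available. Lean on these libraries where they do the work, as an engineer would, in place of code of your own. Each camera call takes 0.05 s, during which the arm holds its last target. There are 200 camera calls.

## Task

A box of staples has slid under the low riser, right to the back where fingers cannot go. Take the bent rod off its bracket, pass its foot in over the box, hook the turned-down tip behind the box and draw the box out until it lies flat in front of the riser with a clear 3 cm or so between them (no more than a hand's width); feel your way gently, touching the box with the rod only and never jamming the rod hard against the box or the riser. Then hang the rod back on its bracket as it was and let go, leaving everything else where it is.

Things in the scene. Friction and masses are not known exactly. Their poses are not given: they have to be found in the camera images.
- riser: Fixed grey steel riser, 250 mm wide (y), 95 deep (x), top at 46 mm, with a mat, a calculator (to 66 mm high) and a bulldog clip on it. Origin on the worktop under the middle of its open front edge; x points into the gap, away from the robot; y along the front; z up.
- riser_gap (a point): Middle of the riser's open front, 20.5 mm above the worktop; axes as the riser. The gap is 41 mm high and 240 wide; side walls, back and top are 5 mm thick; the back wall's inner face is 90 mm in. No sill: its floor is the worktop (z = 0).
- staple_box: Full card box of staples, 42 (x) x 68 (y) x 19 mm, 0.2 to 0.4 kg; origin centre of underside. Flat under the riser, within 0.08 rad of square; the middle of its far side is 9 to 13 mm from the back wall, its centre up to 40 mm left or right of the riser's middle. Friction on the worktop about 0.6. More than 12 N from the rod would crush the card.
- rod: Bent steel retrieving rod, 200 g, hung upright. Origin on the shaft's axis, underside of its 40 x 40 x 6 mm collar; z up the shaft, x along the foot. Shaft radius 5 mm, then a thin tube of radius 4 bent square into a foot along +x. At its end, centred at x = 112, a turned-down tip: blade 6 (x) x 20 (y) mm. Above the tip's lower edge: foot underside 10 mm, foot top 18 mm.
- rod_grip (a point): Where to hold the rod, 45 mm above its origin: black grip 24 (x) x 22 (y) mm, from 6 to 68 mm above the origin. Take it from above, fingers closing along the rod's x, so the foot's load cannot turn it. The thin tube telescopes: the tip's lower edge is 85 to 113 mm below the rod's origin, different each time, not measured; it is stiff in use. Find it by touch, e.g. on free worktop.
- bracket: Fixed aluminium inverted-U bracket the rod hangs on. Origin on the worktop under the hung rod's axis, z up, axes as the hung rod's. Top plate x -30 to +40, y +-38 mm, upper face at z = 140 mm, 5 mm thick; cheeks below with inner faces at y = +-34 mm, open front and back so that the foot passes between them.
- bracket_slot (a point): On the bracket's upper face, at the hung rod's axis: the collar rests here, shaft in a 16 mm wide slot that is closed 14 mm beyond (+x) and open at the plate's front edge (-x). To take the rod, lift it 10 to 30 mm (the tip clears the worktop by 27 mm or more, the foot the plate by 60) and draw it out about 150 mm to -x until the foot is clear, then up; hang it the opposite way.
- box_cutter: Box cutter, 25 x 168 x 22 mm, loose on the worktop, a bystander; origin under its centre.
- marker: Marker pen, 17 x 132 x 19 mm, loose, a bystander; origin under its centre.
- eraser: Used eraser, 20 x 44 x 12 mm, loose, a bystander; origin under its centre.
- label_roll: Small roll of labels, 44 mm across and 30 mm high, loose, a bystander; origin under its centre.

How it is judged:
On the way, in this order (a step that is already met when the one before it is completed fails the run):
1. the rod pulls at the box under the riser (contact force between rod and staple_box above 0.3 N and x of staple_box in the frame of riser above 0.015 m), for 0.2 s.
2. the box lies flat and clear in front of the riser (x of staple_box in the frame of riser between -0.16 and -0.042 m and y of staple_box in the frame of riser between -0.15 and 0.15 m and angle between staple_box's own z axis and vertical below 0.1 rad and height (world z) of staple_box below 0.006 m), for 0.2 s.
At the end, for the whole second after the job is handed in: Box flat on the worktop, at rest, its centre 42 to 160 mm in front of the riser's front edge and within 150 mm of its middle; rod hung on the bracket: collar on the top face, axis within 12 mm of where it hung, upright, foot the same way (0.25 rad), at rest (all of step 2 and linear speed of each of staple_box, rod below 0.02 m/s and horizontal distance between rod and bracket below 0.012 m and z of rod in the frame of bracket between 0.137 and 0.145 m and angle between rod's own z axis and vertical below 0.08 rad and angle between the x axis of rod and the x axis of bracket, either way round below 0.25 rad); the robot touches nothing.
It fails at once if the rod bears on the box with more than 12 N (contact force between rod and staple_box above 12 N).
It fails at once if the rod is forced against the riser with more than 10 N (contact force between rod and riser above 10 N).
It fails at once if the robot itself touches the box (contact force between any of the arm, the fingers and staple_box above 0.5 N).
It fails at once if a bystander is moved by more than 2 cm (distance of any of box_cutter, marker, eraser, label_roll from where it was at the start of the episode above 0.02 m).
It also fails if it takes over 72 s, if anything falls off the work surface, if the arm or the gripper's body presses on something with over 40 N, if the wrist force passes 120 N, or if a joint passes its speed limit or range.

## Working session

There is one attempt and no reset: what is moved stays moved. The work goes in short steps, Python scripts to look and compute and a tool call to move; the robot and the scene stay as the last step left them, time stands still between calls to the robot, and variables do not carry over. Pictures are saved under pics/ and viewed, at most 10 in all, crops included, and the job is handed in when it is done.

Besides the shell and the picture viewer there is one more tool, called after "Emit:" as a command line: name --pt "numbers of a row" for each row, then --argument value for the rest. play_rows: Moves the arm, as the interface text tells. Its arguments: {"type":"object","properties":{"linear":{"type":"array","items":{"type":"array","items":{"type":"number"}}},"turn":{"type":"array","items":{"type":"number"}},"hand":{"type":"number"}},"required":["linear","turn"]}

```bash
mkdir -p pics; cat > h.py <<'E'
from plant import *
import numpy as np, cv2
from scipy.spatial.transform import Rotation as R
def cam(n):
    c=camera_info(n);K=np.array(c["camera_matrix"]);d=np.array(c["distortion"]);q=np.array(c["attitude"])
    M=R.from_quat(q[[1,2,3,0]]).as_matrix() if q.size==4 else q
    return K,d,np.array(c["origin"]),M
def p2w(n,uv,z):
    K,d,o,M=cam(n);u=cv2.undistortPoints(np.array(uv,float).reshape(-1,1,2),K,d).reshape(-1,2)
    r=np.c_[u,np.ones(len(u))]@M.T
    return o+r*((z-o[2])/r[:,2])[:,None]
def w2p(n,P):
    K,d,o,M=cam(n);rv=cv2.Rodrigues(M.T)[0]
    return cv2.projectPoints(np.array(P,float).reshape(-1,1,3),rv,-M.T@o,K,d)[0].reshape(-1,2)
E
python3 - <<'E'
from h import *
for n in("scene","top"):
    cv2.imwrite(f"pics/{n}0.png",grab_frame(n)[:,:,::-1]); print(n,camera_info(n))
    for t in("riser","staple_box","rod","rod_grip","bracket","box_cutter","marker","eraser","label_roll"):
        r=trace(n,t)
        for x in r[:2]:
            m=x["region"];ys,xs=np.nonzero(m)
            print(n,t,round(x["p"],2),np.round(x["location"]),m.sum(),(xs.min(),xs.max(),ys.min(),ys.max()) if m.any() else "")
print(state())
E
```

```text
scene {'camera_matrix': array([[443.33864544,   0.        , 318.41321343],
       [  0.        , 443.33864544, 243.012813  ],
       [  0.        ,   0.        ,   1.        ]]), 'distortion': array([-0.02628998,  0.        ,  0.        ,  0.        ,  0.        ]), 'origin': array([-0.08061084,  0.50809486,  1.08701185]), 'attitude': array([ 0.1536797 , -0.38467007,  0.84937697, -0.32706307])}
scene riser 0.8 [271. 275.] 2155 (np.int64(232), np.int64(315), np.int64(242), np.int64(308))
scene rod_grip 0.57 [391. 225.] 313 (np.int64(357), np.int64(398), np.int64(211), np.int64(239))
scene bracket 0.93 [380. 247.] 1190 (np.int64(365), np.int64(404), np.int64(220), np.int64(275))
scene box_cutter 0.73 [210. 368.] 580 (np.int64(190), np.int64(230), np.int64(340), np.int64(389))
scene marker 0.64 [272. 361.] 292 (np.int64(255), np.int64(291), np.int64(343), np.int64(382))
scene eraser 0.46 [386. 280.] 82 (np.int64(385), np.int64(393), np.int64(274), np.int64(287))
scene label_roll 0.63 [404. 212.] 151 (np.int64(398), np.int64(411), np.int64(208), np.int64(221))
top {'camera_matrix': array
[... 1609 characters left out ...]
'joint_pos': array([-1.46399210e+00,  5.27027464e-02,  1.61288800e+00,  1.65052601e-06,
        1.47599917e+00, -1.19020132e-01]), 'joint_vel': array([ 0.00028653,  0.00063935,  0.00082951,  0.00071648,  0.00133479,
       -0.0010218 ]), 'joint_efforts': array([-1.42742458e-03, -3.93697321e+01, -3.70476472e+01, -2.72963771e-04,
        3.99861337e-04, -4.51183325e-06]), 'tool_pos': array([ 0.13993082, -0.6091204 ,  0.23130905]), 'tool_rot': array([1.37097643e-06, 9.93632198e-01, 1.12672331e-01, 8.13199133e-07]), 'contact_force': array([-0.02646396,  0.219432  ,  0.09653296]), 'ft_torque': array([ 0.05107265, -0.05290889,  0.00161774]), 'grasp_force': 0.0, 'gripper_width': 0.9973165891017698}
```

View pics/scene0.png

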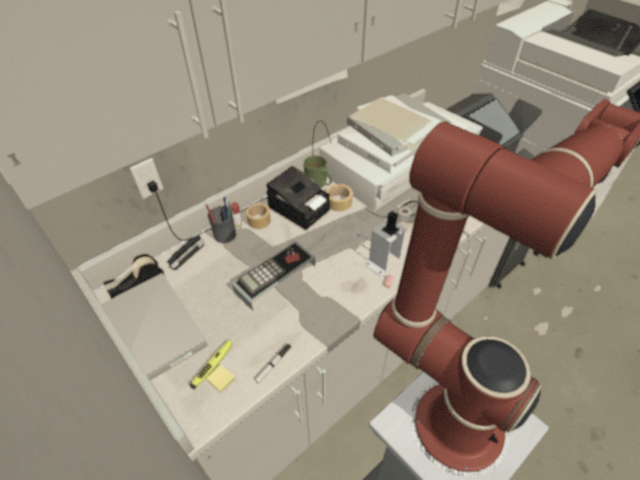

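View pics/top0.png

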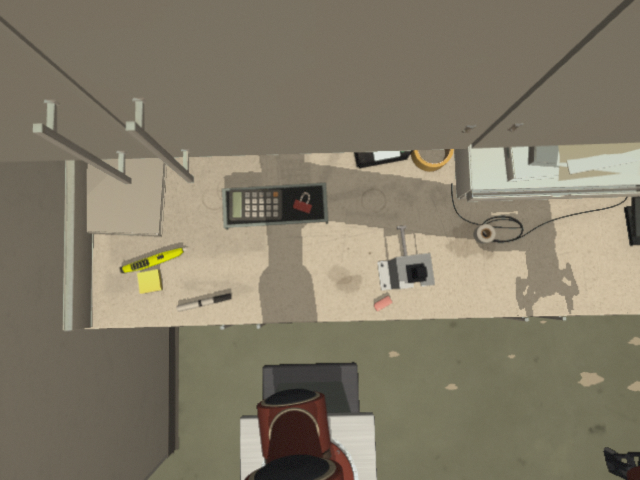

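```bash
python3 - <<'E'
import cv2,numpy as np
a=cv2.imread("pics/top0.png");b=cv2.imread("pics/scene0.png")
t=cv2.resize(a[165:325,210:450],None,fx=3.3,fy=3.3,interpolation=cv2.INTER_CUBIC)
cv2.imwrite("pics/c1.png",t)
s=cv2.resize(b[200:320,220:420],None,fx=4,fy=4,interpolation=cv2.INTER_CUBIC)
cv2.imwrite("pics/c2.png",s)
E
```

```text
(no output)
```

View pics/c1.png

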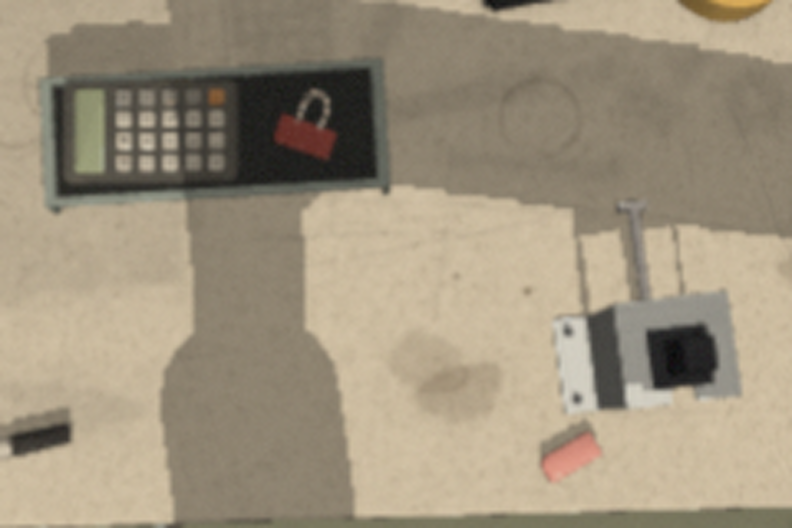

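View pics/c2.png

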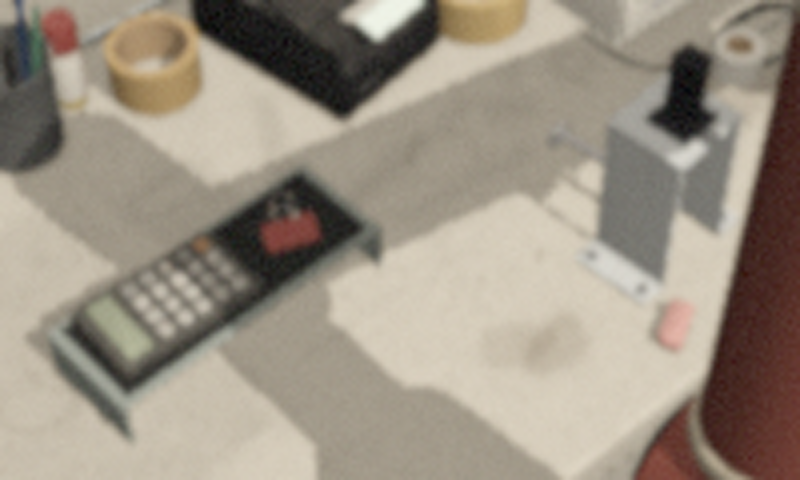

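```bash
cat > fit.py <<'E'
from h import *
from scipy.optimize import least_squares
c1=lambda L:np.array(L)/3.3+[210,165]-.35
c2=lambda L:np.array(L)/4+[220,200]-.37
def fit(obs,x0):
    def w(p,L):
        L=np.array(L,float);c,s=np.cos(p[2]),np.sin(p[2]);return np.c_[p[0]+c*L[:,0]-s*L[:,1],p[1]+s*L[:,0]+c*L[:,1],L[:,2]]
    f=lambda p:np.concatenate([(w2p(n,w(p,L))-uv).ravel() for n,L,uv in obs])
    s=least_squares(f,x0,loss="soft_l1");return s.x,np.round(f(s.x).reshape(-1,2),1).tolist()
if __name__=="__main__":
    L=[[.095,.125,.046],[0,.125,.046],[.095,-.125,.046],[0,-.125,.046]]
    T=("top",L,c1([[40,79],[52,205],[382,60],[388,188]]));S=("scene",L,c2([[52,330],[128,387],[300,170],[377,234]]))
    for o in([T],[S],[T,S]):print("riser",fit(o,[.5,.05,0]))
    B=[[.04,.038,.14],[.04,-.038,.14],[-.03,-.038,.14],[-.03,.038,.14]]
    T=("top",B,c1([[612,306],[726,290],[740,393],[626,407]]))
    S=("scene",B[2:],c2([[738,112],[680,178]]))
    for o in([T],[T,S]):print("bracket",fit(o,[.4,-.2,0]))
    for n,uv,z in(("eraser",c1([[572,457]]),.006),("roll",[[486,233]],.03),("marker",[[202,301]],.01),("cutter",[[150,261]],.01),("cutterR",[[184,250]],.01),("markR",[[231,296]],.01),("edge",[[260,326]],0),("cab",[[300,152]],.5)):print(n,p2w("top",uv,z)[0].round(3))
    s=c2([[690,60]]);print("griptop scene",p2w("scene",s,.208)); print("griptop top",p2w("top",c1([[690,355]]),.18))
E
python3 fit.py
```

```text
riser (array([0.60090406, 0.06045416, 0.02580181]), [[-0.3, -0.5], [-2.4, 0.7], [0.5, -0.4], [1.0, 0.2]])
riser (array([0.60231921, 0.05937987, 0.03341146]), [[-1.2, 0.4], [-0.7, 5.6], [0.8, -2.4], [1.6, -2.1]])
riser (array([0.60099568, 0.06034223, 0.02652784]), [[-0.2, -0.5], [-2.3, 0.7], [0.6, -0.5], [1.0, 0.1], [-1.2, 0.5], [-0.9, 5.8], [1.1, -2.0], [1.9, -1.5]])
bracket (array([ 0.4755094 , -0.24586345,  0.09526919]), [[-0.3, -0.9], [-0.1, -0.3], [0.4, 0.5], [-0.0, 0.6]])
bracket (array([ 0.47585683, -0.24541942,  0.09581519]), [[-0.5, -1.0], [-0.3, -0.5], [0.2, 0.4], [-0.2, 0.4], [1.4, 0.5], [0.4, -2.2]])
eraser [ 0.408 -0.192  0.006]
roll [ 0.568 -0.44   0.03 ]
marker [0.425 0.244 0.01 ]
cutter [0.525 0.369 0.01 ]
cutterR [0.55  0.287 0.01 ]
markR [0.435 0.174 0.01 ]
edge [0.361 0.107 0.   ]
cab [ 0.653 -0.012  0.5  ]
griptop scene [[ 0.47261315 -0.24109386  0.208     ]]
griptop top [[ 0.47498857 -0.24646932  0.18      ]]
```

Emit:
play_rows --pt "0.03 0.033 0.01" --pt "0.03 0.033 0.01" --pt "0.03 0.033 0.01" --pt "0.03 0.033 0.01" --pt "0.03 0.033 0.01" --pt "0.03 0.033 0.01" --pt "0.03 0.033 0.01" --pt "0.03 0.033 0.01" --turn '[10.3,10.3,10.3,10.3,10.3,10.3,10.3,10.3]' --hand 0.0854

```text
time: 2.0
tool_pos: [0.3807, -0.3439, 0.3118]
tool_rot: [0.0, 0.671, 0.741, -0.0]
contact_force: [0.1, -1.1, 1.0]
gripper_width: 1.0
grasp_force: 0.0
```

Emit:
play_rows --pt "0.02 0.02 0" --pt "0.02 0.02 0" --pt "0.02 0.02 0" --pt "0.02 0.02 0" --pt "0.016 0.02 0" --pt "0 0 0" --pt "0 0 0" --turn '[0,0,0,0,0,0,0]'

```text
time: 2.88
tool_pos: [0.4756, -0.2455, 0.3113]
tool_rot: [0.0, 0.673, 0.739, -0.0]
contact_force: [-0.8, -0.4, -0.4]
gripper_width: 0.998
grasp_force: 0.0
```

Emit:
play_rows --pt "0 0 -0.025" --pt "0 0 -0.025" --pt "0 0 -0.025" --pt "0 0 -0.025" --pt "0 0 -0.02" --pt "0 0 -0.015" --pt "0 0 -0.012" --pt "0 0 0" --turn '[0,0,0,0,0,0,0,0]'

```text
time: 3.88
tool_pos: [0.4755, -0.2449, 0.1634]
tool_rot: [-0.001, 0.673, 0.739, -0.0]
contact_force: [0.0, 0.5, 0.0]
gripper_width: 0.999
grasp_force: 0.0
```

```bash
python3 - <<'E'
from h import *
b=grab_frame("scene")[:,:,::-1];a=grab_frame("top")[:,:,::-1]
s=cv2.resize(b[170:290,330:430],(400,480),interpolation=cv2.INTER_CUBIC)
t=cv2.resize(a[200:320,360:460],(400,480),interpolation=cv2.INTER_CUBIC)
cv2.imwrite("pics/g1.png",np.hstack([s,t]));print(state()["contact_force"],state()["tool_pos"])
E
```

```text
[-1.17345656 -0.12549227  0.86029503] [ 0.47631072 -0.24536513  0.16495523]
```

View pics/g1.png

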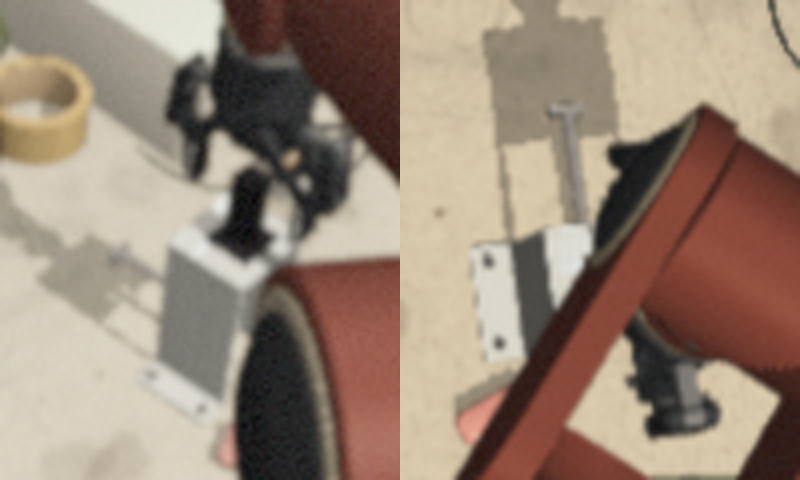

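The left panel (scene) shows the fingers astride the black grip (grip at about (245,200), fingers at (185,110) and (325,170)). Closing.

Emit:
play_rows --pt "0 0 0" --pt "0 0 0" --pt "0 0 0" --pt "0 0 0" --pt "0 0 0" --pt "0 0 0" --pt "0 0 0" --pt "0 0 0" --turn '[0,0,0,0,0,0,0,0]' --hand 0.0

```text
time: 4.97
tool_pos: [0.4762, -0.2452, 0.1647]
tool_rot: [0.0, 0.673, 0.739, 0.0]
contact_force: [1.7, 1.1, 2.2]
gripper_width: 0.272
grasp_force: 59.3
```

```bash
cat > st.py <<'E'
from h import *
import sys
F=[];P=[];T=[];n=int(sys.argv[1]) if len(sys.argv)>1 else 6
for i in range(n):
    grab_frame("top");s=state();F.append(s["contact_force"]);P.append(s["tool_pos"]);T.append(s["ft_torque"])
q=s["tool_rot"];print(s["time"],"F",np.mean(F,0).round(2),"sd",np.std(F,0).round(2),"T",np.mean(T,0).round(3),"P",np.mean(P,0).round(4),np.std(P,0).round(4),"yaw",round(2*np.arctan2(q[2],q[1])-np.pi/2,4),q.round(4),s["gripper_width"],s["grasp_force"])
E
python3 st.py
```

```text
5.275 F [1.78 0.02 3.14] sd [0.46 0.25 0.49] T [ 0.051 -0.243 -0.017] P [ 0.4762 -0.2452  0.1647] [0. 0. 0.] yaw 0.0931 [4.000e-04 6.734e-01 7.392e-01 2.000e-04] 0.272485268743323 59.27934765815735
```

Emit:
play_rows --pt "0 0 0.005" --pt "0 0 0.005" --pt "0 0 0.005" --pt "0 0 0.005" --pt "0 0 0" --pt "0 0 0" --turn '[0,0,0,0,0,0]'

```text
time: 6.02
tool_pos: [0.4758, -0.2451, 0.1842]
tool_rot: [-0.0, 0.673, 0.739, -0.0]
contact_force: [0.5, 0.8, -1.6]
gripper_width: 0.276
grasp_force: 58.8
```

```bash
python3 st.py
```

```text
6.325 F [ 0.25  0.04 -2.  ] sd [0.68 0.48 0.34] T [ 0.02   0.023 -0.003] P [ 0.4758 -0.245   0.1841] [0. 0. 0.] yaw 0.0931 [-2.000e-04  6.734e-01  7.393e-01 -0.000e+00] 0.27366174035745144 58.80672812461853
```

Emit:
play_rows --pt "-0.0187 -0.0018 0" --pt "-0.0187 -0.0018 0" --pt "-0.0187 -0.0018 0" --pt "-0.0187 -0.0018 0" --pt "-0.0187 -0.0018 0" --pt "-0.0187 -0.0018 0" --pt "-0.0187 -0.0018 0" --pt "-0.0187 -0.0018 0" --turn '[0,0,0,0,0,0,0,0]'

```text
time: 7.32
tool_pos: [0.3257, -0.2595, 0.1843]
tool_rot: [0.0, 0.673, 0.739, -0.0]
contact_force: [-0.3, -0.8, -2.4]
gripper_width: 0.274
grasp_force: 59.2
```

Emit:
play_rows --pt "0 0 0.02" --pt "0 0 0.03" --pt "0 0.02 0.03" --pt "0 0.035 0" --pt "0 0.035 0" --pt "0.01 0.04 0" --pt "0.015 0.04 0" --pt "0.02 0.04 0" --turn '[0,0,0,0,0,0,-1.9,-1.9]'

```text
time: 8.32
tool_pos: [0.3716, -0.0483, 0.2646]
tool_rot: [0.001, 0.698, 0.716, 0.0]
contact_force: [0.3, -0.4, -2.4]
gripper_width: 0.273
grasp_force: 59.4
```

Emit:
play_rows --pt "0.02 0.04 0" --pt "0.02 0.04 0" --pt "0.019 0.015 0" --pt "0 0 -0.02" --pt "0 0 -0.03" --pt "0 0 -0.03" --pt "0 0 0" --pt "0 0 0" --turn '[0,0,0,0,0,0,0,0]'

```text
time: 9.32
tool_pos: [0.4303, 0.0449, 0.1849]
tool_rot: [0.0, 0.698, 0.716, 0.0]
contact_force: [0.2, -0.3, -0.8]
gripper_width: 0.275
grasp_force: 59.4
```

```bash
python3 st.py; python3 - <<'E'
from h import *
b=grab_frame("scene")[:,:,::-1];a=grab_frame("top")[:,:,::-1]
cv2.imwrite("pics/g2.png",np.hstack([cv2.resize(b[200:340,220:340],(400,467),interpolation=cv2.INTER_CUBIC),cv2.resize(a[170:310,220:340],(400,467),interpolation=cv2.INTER_CUBIC)]))
E
```

```text
9.625 F [ 0.23  0.4  -1.84] sd [0.39 0.35 0.47] T [ 0.015  0.023 -0.013] P [0.431  0.0452 0.1857] [0.0001 0.0001 0.0002] yaw 0.0268 [7.000e-04 6.976e-01 7.165e-01 6.000e-04] 0.27663002912127105 59.40412938594818
```

View pics/g2.png

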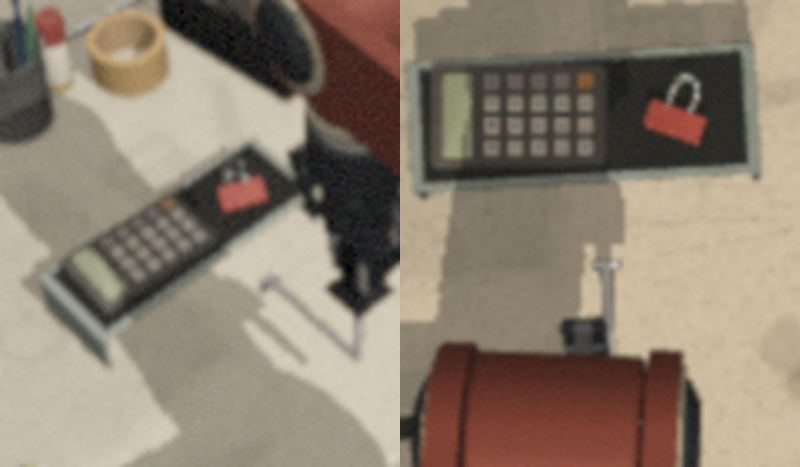

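```bash
python3 - <<'E'
from h import *
from scipy.optimize import least_squares
th=.0268;P=np.array([.431,.0452])
tip=P+.112*np.array([np.cos(th),np.sin(th)])
print("expected tip xy",tip)
for z in(.05,.06,.07,.08,.09):print(z,w2p("scene",[[*tip,z]]),w2p("top",[[*tip,z]]))
f=lambda X:np.r_[(w2p("scene",[X])[0]-[300.4,284.9]),(w2p("top",[X])[0]-[282.1,249.5])]
s=least_squares(f,[*tip,.06]);print(s.x,s.fun)
E
```

```text
expected tip xy [0.54295978 0.04820124]
0.05 [[300.15091082 287.29013247]] [[281.24560354 248.70055473]]
0.06 [[300.01233791 285.21291956]] [[280.97337117 248.36457871]]
0.07 [[299.87217086 283.11143433]] [[280.69668583 248.02310947]]
0.08 [[299.73038253 280.98525651]] [[280.41543733 247.67601113]]
0.09 [[299.58694514 278.83395623]] [[280.1295118  247.32314327]]
[0.54084488 0.04629814 0.06165781] [ 0.56478859  0.05669078 -0.33727249 -0.31217826]
```

Emit:
play_rows --pt "0 0 -0.015" --pt "0 0 -0.015" --pt "0 0 -0.01" --pt "0 0 0" --turn '[0,0,0,0]'

```text
time: 10.22
tool_pos: [0.4292, 0.0456, 0.1425]
tool_rot: [-0.001, 0.698, 0.717, -0.001]
contact_force: [-1.0, 0.2, -1.8]
gripper_width: 0.272
grasp_force: 59.5
```

Emit:
play_rows --pt "0 0 -0.001" --pt "0 0 -0.001" --pt "0 0 -0.001" --pt "0 0 0" --turn '[0,0,0,0]'

```text
time: 10.72
tool_pos: [0.4304, 0.0455, 0.1414]
tool_rot: [0.0, 0.698, 0.717, 0.0]
contact_force: [-1.1, 0.2, -1.4]
gripper_width: 0.276
grasp_force: 59.5
```

Emit:
play_rows --pt "0 0 -0.001" --pt "0 0 -0.001" --pt "0 0 0" --turn '[0,0,0]'

```text
time: 11.1
tool_pos: [0.4302, 0.0455, 0.1391]
tool_rot: [-0.0, 0.698, 0.717, -0.0]
contact_force: [0.1, 0.3, -2.1]
gripper_width: 0.275
grasp_force: 59.5
```

Emit:
play_rows --pt "0 0 -0.001" --pt "0 0 0" --turn '[0,0]'

```text
time: 11.35
tool_pos: [0.4302, 0.0455, 0.1382]
tool_rot: [-0.0, 0.698, 0.717, -0.0]
contact_force: [-0.6, 0.8, -2.5]
gripper_width: 0.269
grasp_force: 59.5
```

Emit:
play_rows --pt "0 0 -0.001" --pt "0 0 0" --turn '[0,0]'

```text
time: 11.6
tool_pos: [0.4303, 0.0455, 0.1372]
tool_rot: [-0.0, 0.698, 0.717, -0.0]
contact_force: [-0.2, -0.1, -1.9]
gripper_width: 0.275
grasp_force: 59.5
```

Emit:
play_rows --pt "0 0 -0.001" --pt "0 0 0" --turn '[0,0]'

```text
time: 11.85
tool_pos: [0.4302, 0.0455, 0.1362]
tool_rot: [-0.0, 0.698, 0.717, -0.0]
contact_force: [-0.3, 0.1, -2.4]
gripper_width: 0.272
grasp_force: 59.5
```

Emit:
play_rows --pt "0 0 -0.001" --pt "0 0 0" --turn '[0,0]'

```text
time: 12.1
tool_pos: [0.4303, 0.0455, 0.1352]
tool_rot: [-0.0, 0.698, 0.717, -0.0]
contact_force: [-0.1, -1.0, -1.5]
gripper_width: 0.271
grasp_force: 59.5
```

Emit:
play_rows --pt "0 0 -0.001" --pt "0 0 0" --turn '[0,0]'

```text
time: 12.35
tool_pos: [0.4303, 0.0455, 0.1342]
tool_rot: [-0.0, 0.698, 0.717, -0.0]
contact_force: [0.1, 0.2, -2.9]
gripper_width: 0.273
grasp_force: 59.5
```

Emit:
play_rows --pt "0 0 -0.001" --pt "0 0 0" --turn '[0,0]'

```text
time: 12.6
tool_pos: [0.4302, 0.0455, 0.1332]
tool_rot: [-0.0, 0.698, 0.717, -0.0]
contact_force: [-0.1, 0.1, -1.4]
gripper_width: 0.277
grasp_force: 59.5
```

Emit:
play_rows --pt "0 0 -0.001" --pt "0 0 0" --turn '[0,0]'

```text
time: 12.85
tool_pos: [0.4302, 0.0455, 0.1322]
tool_rot: [-0.0, 0.698, 0.717, -0.0]
contact_force: [-0.2, -0.3, -2.2]
gripper_width: 0.274
grasp_force: 59.5
```

Emit:
play_rows --pt "0 0 -0.001" --pt "0 0 0" --turn '[0,0]'

```text
time: 13.1
tool_pos: [0.4303, 0.0455, 0.1312]
tool_rot: [-0.0, 0.698, 0.717, -0.0]
contact_force: [0.1, -0.5, -1.6]
gripper_width: 0.273
grasp_force: 59.5
```

Emit:
play_rows --pt "0 0 -0.001" --pt "0 0 0" --turn '[0,0]'

```text
time: 13.35
tool_pos: [0.4303, 0.0455, 0.1302]
tool_rot: [-0.0, 0.698, 0.717, -0.0]
contact_force: [0.2, -0.2, -2.2]
gripper_width: 0.276
grasp_force: 59.5
```

```bash
python3 st.py 3; python3 - <<'E'
from h import *
r=[trace(n,"rod") for n in("scene",)]
b=grab_frame("scene")[:,:,::-1];a=grab_frame("top")[:,:,::-1]
cv2.imwrite("pics/g3.png",np.hstack([cv2.resize(b[240:330,270:340],(400,514),interpolation=cv2.INTER_CUBIC),cv2.resize(a[220:290,250:320],(400,514),interpolation=cv2.INTER_CUBIC)]))
E
```

```text
13.5 F [ 0.02  0.14 -2.04] sd [0.3  0.69 0.27] T [-0.011  0.009 -0.024] P [0.4303 0.0455 0.1303] [0. 0. 0.] yaw 0.0268 [-0.      0.6976  0.7165 -0.    ] 0.27423356370030694 59.50514316558838
```

View pics/g3.png

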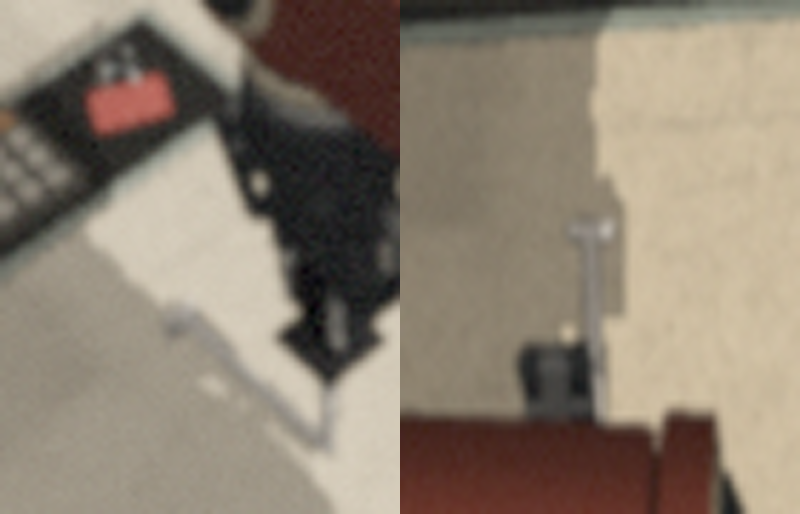

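The tip, at (175,315) in the left panel, still stands off its shadow, so it is not on the worktop yet.

Emit:
play_rows --pt "0 0 -0.001" --pt "0 0 0" --turn '[0,0]'

```text
time: 13.9
tool_pos: [0.4304, 0.0455, 0.1296]
tool_rot: [0.0, 0.698, 0.717, 0.0]
contact_force: [-0.5, 0.2, 0.5]
gripper_width: 0.273
grasp_force: 59.8
```

Emit:
play_rows --pt "0 0 -0.001" --pt "0 0 0" --turn '[0,0]'

```text
time: 14.15
tool_pos: [0.4305, 0.0455, 0.1294]
tool_rot: [0.0, 0.698, 0.717, -0.0]
contact_force: [-3.8, 0.3, 4.7]
gripper_width: 0.273
grasp_force: 60.6
```

Emit:
play_rows --pt "0 0 -0.001" --pt "0 0 0" --turn '[0,0]'

```text
time: 14.4
tool_pos: [0.4305, 0.0454, 0.1293]
tool_rot: [-0.0, 0.697, 0.717, -0.0]
contact_force: [-6.8, -0.4, 10.2]
gripper_width: 0.273
grasp_force: 61.1
```

Emit:
play_rows --pt "0 0 -0.001" --pt "0 0 0" --turn '[0,0]'

```text
time: 14.65
tool_pos: [0.4305, 0.0454, 0.1291]
tool_rot: [-0.0, 0.697, 0.717, -0.0]
contact_force: [-10.5, -0.6, 15.0]
gripper_width: 0.276
grasp_force: 61.7
```

Emit:
play_rows --pt "0 0 0.006" --pt "0 0 0.0055" --pt "0.002 -0.02 0" --pt "0.002 -0.02 0" --pt "0.002 -0.022 0" --pt "0.002 -0.0225 0" --pt "0 0 0" --pt "0 0 0" --turn '[0,0,0,0,0,0,0,0]'

```text
time: 15.65
tool_pos: [0.4381, -0.0386, 0.1375]
tool_rot: [-0.0, 0.698, 0.716, 0.0]
contact_force: [-0.2, 0.4, -1.7]
gripper_width: 0.272
grasp_force: 59.7
```

```bash
cat > rf.py <<'E'
from h import *
s=state();P=s["tool_pos"];q=s["tool_rot"];yaw=2*np.arctan2(q[2],q[1])-np.pi/2
O=np.array([.601,.0603]);a=.0265;M=np.array([[np.cos(a),np.sin(a)],[-np.sin(a),np.cos(a)]])
t=P[:2]+.112*np.array([np.cos(yaw),np.sin(yaw)])
print("tip riser frame",(M@(t-O)).round(4),"h",round(P[2]-.1297,4),"yaw",round(yaw,4))
E
python3 st.py 4; python3 rf.py
```

```text
15.85 F [-0.23 -0.59 -2.29] sd [0.2  0.34 0.22] T [0.014 0.028 0.007] P [ 0.4382 -0.0384  0.1376] [0.     0.     0.0001] yaw 0.0278 [-1.000e-04  6.972e-01  7.169e-01  0.000e+00] 0.2704580091084836 59.68558430671692
tip riser frame [-0.0533 -0.0942] h 0.008 yaw 0.0278
```

Emit:
play_rows --pt "0.016 0.0004 0" --pt "0.016 0.0004 0" --pt "0.016 0.0004 0" --pt "0.016 0.0004 0" --pt "0.016 0.0004 0" --pt "0.016 0.0005 0" --pt "0.016 0.0005 0" --pt "0 0 0" --turn '[0,0,0,0,0,0,0,0]'

```text
time: 16.85
tool_pos: [0.5509, -0.0356, 0.1378]
tool_rot: [-0.0, 0.697, 0.717, -0.0]
contact_force: [-0.1, 0.4, -2.7]
gripper_width: 0.272
grasp_force: 59.7
```

```bash
python3 st.py 4; python3 rf.py
```

```text
17.05 F [-1.09  0.   -1.9 ] sd [0.48 0.23 0.21] T [0.014 0.042 0.008] P [ 0.5499 -0.0357  0.1376] [0.0002 0.0001 0.    ] yaw 0.0271 [-3.000e-04  6.975e-01  7.166e-01 -2.000e-04] 0.2748473337694931 59.6913206577301
tip riser frame [ 0.0582 -0.0946] h 0.0078 yaw 0.0271
```

Emit:
play_rows --pt "0 0.002 0" --pt "0 0.002 0" --pt "0 0.002 0" --pt "0 0.002 0" --pt "0 0.002 0" --pt "0 0.002 0" --turn '[0,0,0,0,0,0]'

```text
time: 17.8
tool_pos: [0.5503, -0.0239, 0.1378]
tool_rot: [0.0, 0.698, 0.717, 0.0]
contact_force: [0.1, 0.1, -2.5]
gripper_width: 0.275
grasp_force: 59.7
```

```bash
python3 st.py 2; python3 rf.py
```

```text
17.9 F [ 0.28  0.45 -1.69] sd [0.71 0.34 0.15] T [0.017 0.032 0.017] P [ 0.5503 -0.0237  0.1378] [0.     0.0001 0.    ] yaw 0.0271 [-0.      0.6975  0.7166  0.    ] 0.27434591692447036 59.69080030918121
tip riser frame [ 0.0591 -0.0827] h 0.0081 yaw 0.0271
```

Emit:
play_rows --pt "0 0.002 0" --pt "0 0.002 0" --pt "0 0.002 0" --pt "0 0.002 0" --pt "0 0.002 0" --turn '[0,0,0,0,0]'

```text
time: 18.52
tool_pos: [0.5503, -0.0139, 0.1378]
tool_rot: [-0.0, 0.698, 0.717, 0.0]
contact_force: [0.4, -0.0, -2.5]
gripper_width: 0.273
grasp_force: 59.7
```

```bash
python3 st.py 2; python3 rf.py
```

```text
18.625 F [ 0.77  0.1  -1.53] sd [0.18 0.6  0.17] T [0.021 0.01  0.004] P [ 0.5503 -0.0137  0.1378] [0.     0.0001 0.    ] yaw 0.0271 [0.     0.6975 0.7166 0.    ] 0.2728937812113305 59.69221830368042
tip riser frame [ 0.0594 -0.0727] h 0.0081 yaw 0.0271
```

Emit:
play_rows --pt "0 0.002 0" --pt "0 0.002 0" --pt "0 0.002 0" --pt "0 0.002 0" --pt "0 0.002 0" --turn '[0,0,0,0,0]'

```text
time: 19.25
tool_pos: [0.5503, -0.0039, 0.1378]
tool_rot: [-0.0, 0.698, 0.717, -0.0]
contact_force: [0.2, -0.0, -2.2]
gripper_width: 0.272
grasp_force: 59.7
```

```bash
python3 st.py 2; python3 rf.py
```

```text
19.35 F [ 0.37  0.05 -2.41] sd [0.54 0.12 0.37] T [0.002 0.053 0.01 ] P [ 0.5503 -0.0037  0.1378] [0.     0.0001 0.    ] yaw 0.0271 [-0.      0.6975  0.7166  0.    ] 0.2736872602625737 59.69261884689331
tip riser frame [ 0.0596 -0.0626] h 0.0081 yaw 0.0271
```

Emit:
play_rows --pt "0 0.002 0" --pt "0 0.002 0" --pt "0 0.002 0" --pt "0 0.002 0" --pt "0 0.002 0" --turn '[0,0,0,0,0]'

```text
time: 19.98
tool_pos: [0.5503, 0.0061, 0.1378]
tool_rot: [0.0, 0.698, 0.717, 0.0]
contact_force: [-0.4, 0.8, -2.3]
gripper_width: 0.274
grasp_force: 59.7
```

```bash
python3 st.py 2; python3 rf.py
```

```text
20.075 F [-0.05 -0.33 -1.87] sd [0.73 0.68 0.75] T [0.014 0.023 0.024] P [0.5503 0.0063 0.1378] [0.     0.0001 0.    ] yaw 0.0271 [-0.      0.6975  0.7166  0.    ] 0.2733734653674997 59.69243109226227
tip riser frame [ 0.0599 -0.0527] h 0.0081 yaw 0.0271
```

Emit:
play_rows --pt "0 0.002 0" --pt "0 0.002 0" --pt "0 0.002 0" --pt "0 0.002 0" --pt "0 0.002 0" --turn '[0,0,0,0,0]'

```text
time: 20.7
tool_pos: [0.5503, 0.0157, 0.1379]
tool_rot: [0.0, 0.698, 0.716, -0.0]
contact_force: [-0.5, -1.9, -2.9]
gripper_width: 0.275
grasp_force: 59.7
```

```bash
python3 st.py 2; python3 rf.py
```

```text
20.8 F [-0.13 -1.19 -2.31] sd [0.06 0.1  0.63] T [-0.327  0.039 -0.144] P [0.5503 0.0159 0.1378] [0. 0. 0.] yaw 0.0269 [ 2.000e-04  6.976e-01  7.165e-01 -3.000e-04] 0.27480292670271467 59.69295859336853
tip riser frame [ 0.0602 -0.0431] h 0.0081 yaw 0.0269
```

Emit:
play_rows --pt "0 0.002 0" --pt "0 0.002 0" --pt "0 0.002 0" --pt "0 0.002 0" --pt "0 0.002 0" --turn '[0,0,0,0,0]'

```text
time: 21.42
tool_pos: [0.5503, 0.0261, 0.1378]
tool_rot: [0.0, 0.698, 0.717, -0.0]
contact_force: [-0.2, -2.1, -2.4]
gripper_width: 0.273
grasp_force: 59.7
```

```bash
python3 st.py 2; python3 rf.py
```

```text
21.525 F [ 0.02 -1.34 -1.88] sd [0.12 0.43 0.43] T [-0.391 -0.008 -0.137] P [0.5503 0.0263 0.1378] [0. 0. 0.] yaw 0.0271 [-1.000e-04  6.974e-01  7.166e-01  1.000e-04] 0.27429007772442393 59.69269573688507
tip riser frame [ 0.0604 -0.0326] h 0.0081 yaw 0.0271
```

Emit:
play_rows --pt "0 -0.004 0" --pt "0 0 0.005" --pt "0 0 0.005" --pt "0 0 0.003" --pt "0 0 0" --turn '[0,0,0,0,0]'

```text
time: 22.15
tool_pos: [0.5506, 0.022, 0.1514]
tool_rot: [0.0, 0.698, 0.717, 0.0]
contact_force: [0.4, 0.3, -1.5]
gripper_width: 0.272
grasp_force: 59.6
```

```bash
python3 st.py 3; python3 rf.py
```

```text
22.3 F [ 0.09 -0.31 -1.91] sd [0.32 0.67 0.43] T [-0.011  0.032  0.004] P [0.5503 0.022  0.1508] [0.0001 0.     0.0002] yaw 0.0269 [-1.000e-04  6.975e-01  7.165e-01 -1.000e-04] 0.2720162784031612 59.64835703372955
tip riser frame [ 0.0602 -0.0369] h 0.021 yaw 0.0269
```

Emit:
play_rows --pt "0 0.006 0" --pt "0 0.006 0" --pt "0 0.006 0" --pt "0 0.006 0" --pt "0 0.006 0" --pt "-0.0005 0.006 0" --pt "-0.0008 0.006 0" --pt "0 0.006 0" --turn '[0,0,0,0,0,0,0,0]'

```text
time: 23.3
tool_pos: [0.5489, 0.0704, 0.1508]
tool_rot: [-0.0, 0.698, 0.717, -0.0]
contact_force: [-0.3, 0.4, -1.9]
gripper_width: 0.275
grasp_force: 59.7
```

```bash
python3 st.py 3; python3 rf.py
```

```text
23.45 F [-0.61  0.04 -2.05] sd [0.42 0.08 0.18] T [ 0.002 -0.007  0.018] P [0.549  0.0706 0.1508] [0.     0.0003 0.    ] yaw 0.0273 [ 0.      0.6974  0.7167 -0.    ] 0.2702551148689319 59.6500164270401
tip riser frame [0.0603 0.0114] h 0.0211 yaw 0.0273
```

Emit:
play_rows --pt "0.005 0 0" --pt "0.005 0.0002 0" --pt "0.005 0.0002 0" --pt "0.003 0 0" --pt "0 0 0" --turn '[0,0,0,0,0]'

```text
time: 24.08
tool_pos: [0.5672, 0.0703, 0.1508]
tool_rot: [-0.0, 0.698, 0.716, -0.0]
contact_force: [0.4, 0.9, -1.8]
gripper_width: 0.275
grasp_force: 59.7
```

```bash
python3 st.py 3; python3 rf.py
```

```text
24.225 F [ 0.06 -0.07 -1.94] sd [0.34 0.04 0.26] T [-0.011  0.063 -0.026] P [0.567  0.0704 0.1507] [0.0001 0.     0.    ] yaw 0.0269 [-1.000e-04  6.975e-01  7.165e-01 -1.000e-04] 0.2727855156430599 59.671602845191956
tip riser frame [0.0782 0.0111] h 0.021 yaw 0.0269
```

Emit:
play_rows --pt "0.002 0 0" --pt "0.002 0 0" --pt "0 0 0" --turn '[0,0,0]'

```text
time: 24.6
tool_pos: [0.5712, 0.0704, 0.1509]
tool_rot: [0.0, 0.698, 0.717, 0.0]
contact_force: [0.7, -0.3, -1.8]
gripper_width: 0.276
grasp_force: 59.7
```

```bash
python3 st.py 2; python3 rf.py
```

```text
24.7 F [ 0.67  0.18 -1.96] sd [0.07 0.39 0.66] T [0.025 0.014 0.006] P [0.5711 0.0704 0.1508] [0. 0. 0.] yaw 0.0268 [-0.      0.6976  0.7165 -0.    ] 0.277813506045252 59.67171013355255
tip riser frame [0.0823 0.0109] h 0.0211 yaw 0.0268
```

Emit:
play_rows --pt "0.001 0 0" --pt "0 0 0" --turn '[0,0]'

```text
time: 24.95
tool_pos: [0.5721, 0.0703, 0.1508]
tool_rot: [0.0, 0.698, 0.717, -0.0]
contact_force: [-0.5, -0.5, -1.2]
gripper_width: 0.276
grasp_force: 59.7
```

```bash
python3 st.py 2; python3 rf.py
```

```text
25.05 F [ 0.53 -0.14 -1.74] sd [0.19 0.25 0.14] T [ 0.033  0.04  -0.   ] P [0.572  0.0704 0.1508] [0. 0. 0.] yaw 0.0268 [-0.      0.6976  0.7165 -0.    ] 0.27559516477470963 59.67261850833893
tip riser frame [0.0833 0.0109] h 0.0211 yaw 0.0268
```

Two more 1 mm steps to find the wall.

Emit:
play_rows --pt "0.001 0 0" --pt "0 0 0" --turn '[0,0]'

```text
time: 25.3
tool_pos: [0.5731, 0.0704, 0.1508]
tool_rot: [0.0, 0.698, 0.717, 0.0]
contact_force: [0.1, -0.3, -1.9]
gripper_width: 0.274
grasp_force: 59.7
```

```bash
python3 st.py 2; python3 rf.py
```

```text
25.4 F [-0.25 -0.43 -2.13] sd [0.29 0.69 0.33] T [-0.03   0.027  0.004] P [0.573  0.0704 0.1508] [0. 0. 0.] yaw 0.0268 [-0.      0.6976  0.7165 -0.    ] 0.2744253794868838 59.67089831829071
tip riser frame [0.0843 0.0109] h 0.0211 yaw 0.0268
```

Emit:
play_rows --pt "0.001 0 0" --pt "0 0 0" --turn '[0,0]'

```text
time: 25.65
tool_pos: [0.5741, 0.0704, 0.1508]
tool_rot: [0.0, 0.698, 0.717, 0.0]
contact_force: [0.6, 0.2, -1.8]
gripper_width: 0.275
grasp_force: 59.7
```

```bash
python3 st.py 2; python3 rf.py
```

```text
25.75 F [-0.33  0.5  -1.29] sd [0.34 0.28 0.68] T [ 0.002 -0.016  0.014] P [0.574  0.0704 0.1508] [0. 0. 0.] yaw 0.0268 [-0.      0.6976  0.7165 -0.    ] 0.2725767862070172 59.67077672481537
tip riser frame [0.0853 0.0108] h 0.0211 yaw 0.0268
```

Emit:
play_rows --pt "0.001 0 0" --pt "0 0 0" --turn '[0,0]'

```text
time: 26.0
tool_pos: [0.5751, 0.0704, 0.1508]
tool_rot: [0.0, 0.698, 0.717, -0.0]
contact_force: [-0.1, 0.0, -2.3]
gripper_width: 0.269
grasp_force: 59.7
```

```bash
python3 st.py 2; python3 rf.py
```

```text
26.1 F [ 0.99  0.66 -1.86] sd [0.13 0.14 0.51] T [-0.018  0.015 -0.007] P [0.5751 0.0704 0.1508] [0. 0. 0.] yaw 0.0268 [-0.      0.6976  0.7165  0.    ] 0.2746376999167189 59.67049598693848
tip riser frame [0.0863 0.0108] h 0.0211 yaw 0.0268
```

Emit:
play_rows --pt "0.001 0 0" --pt "0 0 0" --turn '[0,0]'

```text
time: 26.35
tool_pos: [0.5761, 0.0704, 0.1508]
tool_rot: [0.0, 0.698, 0.717, -0.0]
contact_force: [-0.0, -0.2, -1.1]
gripper_width: 0.271
grasp_force: 59.7
```

```bash
python3 st.py 2; python3 rf.py
```

```text
26.45 F [-0.16  0.03 -2.24] sd [0.46 0.54 0.17] T [0.012 0.017 0.011] P [0.576  0.0704 0.1508] [0. 0. 0.] yaw 0.0268 [-0.      0.6976  0.7165 -0.    ] 0.280947367248615 59.67064440250397
tip riser frame [0.0873 0.0108] h 0.0211 yaw 0.0268
```

Emit:
play_rows --pt "0.001 0 0" --pt "0 0 0" --turn '[0,0]'

```text
time: 26.7
tool_pos: [0.577, 0.0704, 0.1508]
tool_rot: [-0.0, 0.698, 0.717, -0.0]
contact_force: [0.2, 0.8, -1.7]
gripper_width: 0.274
grasp_force: 59.7
```

```bash
python3 st.py 2; python3 rf.py
```

```text
26.8 F [-0.27  0.47 -2.02] sd [0.29 0.13 0.01] T [ 0.034  0.047 -0.004] P [0.577  0.0704 0.1508] [0. 0. 0.] yaw 0.0268 [-0.      0.6976  0.7165 -0.    ] 0.27213923083350394 59.67304766178131
tip riser frame [0.0883 0.0108] h 0.0211 yaw 0.0268
```

Emit:
play_rows --pt "0.001 0 0" --pt "0 0 0" --turn '[0,0]'

```text
time: 27.05
tool_pos: [0.5776, 0.0704, 0.1507]
tool_rot: [-0.0, 0.698, 0.717, -0.0]
contact_force: [-2.4, 0.2, -1.0]
gripper_width: 0.277
grasp_force: 59.8
```

```bash
python3 st.py 2; python3 rf.py
```

```text
27.15 F [-2.72 -0.58 -1.46] sd [0.31 0.27 0.51] T [-0.05   0.613 -0.016] P [0.5776 0.0704 0.1507] [0. 0. 0.] yaw 0.0268 [-4.000e-04  6.976e-01  7.165e-01 -4.000e-04] 0.27397904199481427 59.816842675209045
tip riser frame [0.0889 0.0107] h 0.0209 yaw 0.0268
```

Emit:
play_rows --pt "-0.0021 0 0" --pt "0 0 -0.001" --pt "0 0 -0.001" --pt "0 0 -0.001" --pt "0 0 0" --turn '[0,0,0,0,0]'

```text
time: 27.78
tool_pos: [0.5759, 0.0704, 0.1477]
tool_rot: [-0.0, 0.698, 0.717, -0.0]
contact_force: [0.1, -0.3, -2.4]
gripper_width: 0.276
grasp_force: 59.6
```

```bash
python3 st.py 3; python3 rf.py
```

```text
27.925 F [-0.64 -0.15 -1.27] sd [0.56 0.26 0.44] T [-0.005 -0.003  0.002] P [0.576  0.0704 0.1478] [0.     0.     0.0001] yaw 0.0268 [1.000e-04 6.976e-01 7.165e-01 0.000e+00] 0.2759692312338853 59.64120626449585
tip riser frame [0.0873 0.0108] h 0.0181 yaw 0.0268
```

Emit:
play_rows --pt "0 0 -0.001" --pt "0 0 0" --turn '[0,0]'

```text
time: 28.18
tool_pos: [0.5759, 0.0704, 0.1467]
tool_rot: [-0.0, 0.698, 0.717, -0.0]
contact_force: [-0.6, -0.2, -2.5]
gripper_width: 0.271
grasp_force: 59.6
```

```bash
python3 st.py 3
```

```text
28.325 F [ 0.16 -0.07 -1.66] sd [0.29 0.81 0.17] T [ 0.006  0.004 -0.016] P [0.5759 0.0704 0.1468] [0. 0. 0.] yaw 0.0269 [-0.      0.6975  0.7165 -0.    ] 0.27201093104630697 59.64195191860199
```

Clear of the box top; lower to h = 11 mm.

Emit:
play_rows --pt "0 0 -0.001" --pt "0 0 -0.001" --pt "0 0 -0.001" --pt "0 0 0" --turn '[0,0,0,0]'

```text
time: 28.82
tool_pos: [0.5758, 0.0704, 0.1436]
tool_rot: [-0.0, 0.698, 0.717, -0.0]
contact_force: [-0.7, -0.3, -1.8]
gripper_width: 0.269
grasp_force: 59.6
```

```bash
python3 st.py 2
```

```text
28.925 F [ 0.04 -0.33 -2.04] sd [0.05 0.17 0.65] T [0.049 0.    0.011] P [0.5759 0.0704 0.1438] [0.     0.     0.0001] yaw 0.0268 [0.     0.6976 0.7165 0.    ] 0.274049013980483 59.6401172876358
```

Emit:
play_rows --pt "0 0 -0.001" --pt "0 0 -0.001" --pt "0 0 -0.001" --pt "0 0 0" --turn '[0,0,0,0]'

```text
time: 29.42
tool_pos: [0.5758, 0.0704, 0.1406]
tool_rot: [-0.0, 0.698, 0.717, -0.0]
contact_force: [-0.5, -0.4, -2.9]
gripper_width: 0.273
grasp_force: 59.6
```

```bash
python3 st.py 2;python3 rf.py
```

```text
29.525 F [-0.24 -0.15 -2.64] sd [0.3  0.51 0.23] T [-0.001 -0.012  0.025] P [0.5759 0.0704 0.1408] [0. 0. 0.] yaw 0.0268 [-0.      0.6976  0.7165 -0.    ] 0.26896399742197613 59.64242398738861
tip riser frame [0.0872 0.0108] h 0.0111 yaw 0.0268
```

Emit:
play_rows --pt "-0.0015 0 0" --pt "-0.0015 0 0" --pt "-0.0015 0 0" --pt "-0.0015 -0.0001 0" --pt "-0.0015 0 0" --pt "-0.0015 -0.0001 0" --pt "-0.0015 0 0" --pt "-0.0015 -0.0001 0" --turn '[0,0,0,0,0,0,0,0]'

```text
time: 30.52
tool_pos: [0.564, 0.0701, 0.1409]
tool_rot: [0.0, 0.698, 0.717, 0.0]
contact_force: [2.4, -0.0, -2.1]
gripper_width: 0.273
grasp_force: 59.6
```

```bash
python3 st.py 3;python3 rf.py
```

```text
30.675 F [ 1.17 -0.6  -1.83] sd [0.24 0.45 0.65] T [ 0.02  -0.282 -0.   ] P [0.5639 0.0701 0.1409] [0. 0. 0.] yaw 0.0269 [-0.      0.6976  0.7165  0.    ] 0.27114025468196007 59.588420391082764
tip riser frame [0.0752 0.0108] h 0.0113 yaw 0.0269
```

Emit:
play_rows --pt "-0.003 -0.0001 0" --pt "-0.0035 -0.0001 0" --pt "-0.0035 -0.0001 0" --pt "-0.0035 -0.0001 0" --pt "-0.0035 -0.0001 0" --pt "-0.0035 -0.0001 0" --pt "-0.0035 -0.0001 0" --pt "-0.0035 -0.0001 0" --turn '[0,0,0,0,0,0,0,0]'

```text
time: 31.68
tool_pos: [0.5363, 0.0693, 0.1409]
tool_rot: [0.0, 0.698, 0.717, 0.0]
contact_force: [2.1, 0.3, -1.3]
gripper_width: 0.276
grasp_force: 59.6
```

```bash
python3 st.py 2;python3 rf.py
```

```text
31.775 F [ 0.83  0.16 -1.13] sd [0.05 0.46 0.39] T [-0.002 -0.423 -0.043] P [0.5359 0.0693 0.1408] [0. 0. 0.] yaw 0.0268 [-2.000e-04  6.976e-01  7.165e-01 -2.000e-04] 0.27094722760408013 59.788323640823364
tip riser frame [0.0472 0.0107] h 0.0111 yaw 0.0268
```

Emit:
play_rows --pt "-0.0035 -0.0001 0" --pt "-0.0035 -0.0001 0" --pt "-0.0035 -0.0001 0" --pt "-0.0035 -0.0001 0" --pt "-0.0035 -0.0001 0" --pt "-0.0035 -0.0001 0" --pt "-0.0035 -0.0001 0" --pt "-0.0035 -0.0001 0" --turn '[0,0,0,0,0,0,0,0]'

```text
time: 32.78
tool_pos: [0.5081, 0.0685, 0.1408]
tool_rot: [-0.0, 0.698, 0.717, -0.0]
contact_force: [1.7, -0.8, -1.6]
gripper_width: 0.272
grasp_force: 59.6
```

```bash
python3 st.py 2;python3 rf.py
```

```text
32.875 F [ 0.45  0.43 -1.41] sd [0.46 0.01 0.56] T [-0.008 -0.221 -0.015] P [0.5079 0.0685 0.1407] [0. 0. 0.] yaw 0.0268 [-3.000e-04  6.976e-01  7.165e-01 -3.000e-04] 0.2762144089635452 59.74993586540222
tip riser frame [0.0192 0.0107] h 0.011 yaw 0.0268
```

Emit:
play_rows --pt "-0.0035 -0.0001 0" --pt "-0.0035 -0.0001 0" --pt "-0.0035 -0.0001 0" --pt "-0.0035 -0.0001 0" --pt "-0.0035 -0.0001 0" --pt "-0.0035 -0.0001 0" --pt "-0.0035 -0.0001 0" --pt "-0.0035 -0.0001 0" --turn '[0,0,0,0,0,0,0,0]'

```text
time: 33.88
tool_pos: [0.4801, 0.0677, 0.1408]
tool_rot: [-0.0, 0.698, 0.717, -0.0]
contact_force: [1.0, 0.1, -2.6]
gripper_width: 0.273
grasp_force: 59.6
```

Emit:
play_rows --pt "-0.0035 -0.0001 0" --pt "-0.0035 -0.0001 0" --pt "-0.0035 -0.0001 0" --pt "-0.0035 -0.0001 0" --pt "-0.0035 -0.0001 0" --pt "-0.003 -0.0001 0" --pt "-0.0015 0 0" --pt "0 0 0" --turn '[0,0,0,0,0,0,0,0]'

```text
time: 34.88
tool_pos: [0.4582, 0.0671, 0.1408]
tool_rot: [-0.0, 0.698, 0.717, -0.0]
contact_force: [0.4, -0.6, -2.4]
gripper_width: 0.278
grasp_force: 59.7
```

```bash
python3 st.py 2;python3 rf.py; python3 - <<'E'
from h import *
a=grab_frame("top")[:,:,::-1];b=grab_frame("scene")[:,:,::-1]
cv2.imwrite("pics/g4.png",np.hstack([cv2.resize(b[220:350,220:340],(400,433),interpolation=cv2.INTER_CUBIC),cv2.resize(a[170:300,220:340],(400,433),interpolation=cv2.INTER_CUBIC)]))
for n in("top","scene"):
    grab_frame(n)
    for x in trace(n,"staple_box")[:2]:
        m=x["region"];ys,xs=np.nonzero(m);print(n,x["p"],x["location"],m.sum(),xs.min(),xs.max(),ys.min(),ys.max(),p2w(n,[x["location"]],.019))
E
```

```text
34.975 F [ 0.22 -0.2  -1.57] sd [0.11 0.04 0.31] T [ 0.028 -0.012  0.024] P [0.4582 0.0671 0.1408] [0. 0. 0.] yaw 0.0268 [-2.000e-04  6.976e-01  7.165e-01 -3.000e-04] 0.27506913719949033 59.6996945142746
tip riser frame [-0.0306  0.0106] h 0.0111 yaw 0.0268
top 0.64 [277.2, 246.1] 279 261 287 241 256 [[0.55204241 0.05975861 0.019     ]]
scene 0.54 [295.2, 298.0] 366 282 307 287 309 [[0.54111419 0.07013912 0.019     ]]
```

View pics/g4.png

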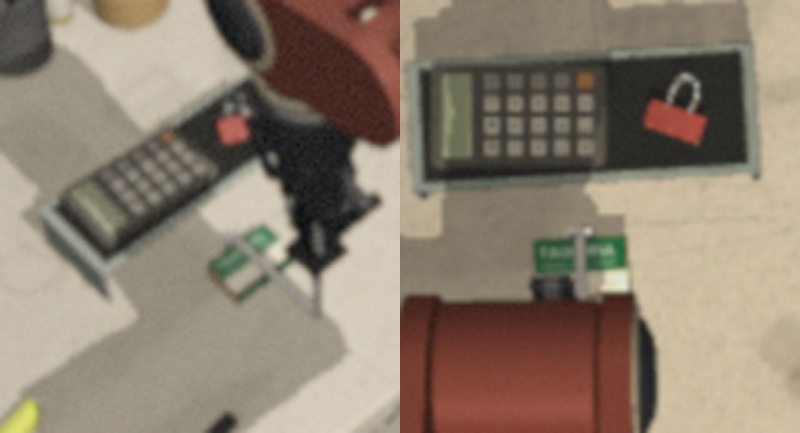

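The box lies flat, in front of the riser (right panel: box far edge at row 236, riser front at row 188, about 34 mm apart). Now release and go back.

Emit:
play_rows --pt "0.004 0 0" --pt "0 0 0" --pt "0 0 0.01" --pt "0 0 0.03" --pt "0 0 0.04" --pt "0 0 0.04" --pt "0 0 0.04" --pt "0 0 0" --turn '[0,0,0,0,0,0,0,0]'

```text
time: 36.28
tool_pos: [0.4642, 0.0671, 0.306]
tool_rot: [0.003, 0.698, 0.717, 0.003]
contact_force: [0.6, 0.2, -2.1]
gripper_width: 0.274
grasp_force: 59.8
```

Emit:
play_rows --pt "-0.02 -0.025 0" --pt "-0.02 -0.03 0" --pt "-0.02 -0.03 0" --pt "-0.017 -0.032 0" --pt "-0.01 -0.03 0" --pt "-0.01 -0.03 0" --pt "-0.005 -0.03 0" --pt "-0.01 -0.03 0" --turn '[0,0,0,0,0.95,0.95,0.95,0.95]'

```text
time: 37.28
tool_pos: [0.3496, -0.1705, 0.2991]
tool_rot: [-0.001, 0.673, 0.739, -0.0]
contact_force: [0.6, 0.0, -0.9]
gripper_width: 0.273
grasp_force: 59.7
```

Emit:
play_rows --pt "-0.015 -0.03 0" --pt "-0.01 -0.03 0" --pt "-0.0068 -0.03 0" --pt "0 0 0" --pt "0 0 0" --turn '[0,0,0,0,0]'

```text
time: 37.9
tool_pos: [0.3184, -0.2592, 0.2997]
tool_rot: [-0.001, 0.673, 0.739, 0.0]
contact_force: [0.3, 0.7, -2.4]
gripper_width: 0.272
grasp_force: 59.6
```

```bash
python3 st.py 2
```

```text
38.0 F [-0.01  0.25 -1.83] sd [0.45 0.01 0.39] T [ 0.012 -0.002 -0.016] P [ 0.3187 -0.2591  0.3002] [0.0001 0.     0.0001] yaw 0.0943 [-4.000e-04  6.730e-01  7.397e-01  2.000e-04] 0.2752395594881594 59.638057351112366
```

Emit:
play_rows --pt "0 -0.001 -0.02" --pt "0 0 -0.025" --pt "0 0 -0.025" --pt "0 0 -0.02" --pt "0 0 -0.015" --pt "0 0 -0.0107" --pt "0 0 0" --pt "0 0 0" --turn '[0,0,0,0,0,0,0,0]'

```text
time: 39.0
tool_pos: [0.319, -0.2614, 0.186]
tool_rot: [0.001, 0.673, 0.739, -0.0]
contact_force: [-0.4, 0.7, -2.1]
gripper_width: 0.273
grasp_force: 59.7
```

```bash
python3 st.py 2
```

```text
39.1 F [ 0.36  0.67 -1.96] sd [0.32 0.18 0.71] T [-0.011 -0.007 -0.024] P [ 0.319  -0.2614  0.1861] [0. 0. 0.] yaw 0.0931 [ 9.000e-04  6.734e-01  7.392e-01 -1.000e-04] 0.2737739065167604 59.73320960998535
```

Emit:
play_rows --pt "0.015 0.0018 0" --pt "0.015 0.0017 0" --pt "0.015 0.0015 0" --pt "0.015 0.0015 0" --pt "0.015 0.0015 0" --pt "0.015 0.0015 0" --pt "0.01 0.001 0" --pt "0 0 0" --turn '[0,0,0,0,0,0,0,0]'

```text
time: 40.1
tool_pos: [0.4191, -0.2503, 0.1851]
tool_rot: [-0.0, 0.673, 0.74, -0.0]
contact_force: [0.5, -0.5, -1.7]
gripper_width: 0.269
grasp_force: 59.8
```

```bash
python3 st.py 2
```

```text
40.2 F [ 0.19 -0.16 -2.05] sd [0.26 0.35 0.07] T [0.016 0.028 0.011] P [ 0.4186 -0.2504  0.185 ] [0.0001 0.     0.    ] yaw 0.0932 [-2.000e-04  6.734e-01  7.393e-01 -1.000e-04] 0.27548694848884586 59.826809763908386
```

Emit:
play_rows --pt "0.01 0.0009 0" --pt "0.01 0.0009 0" --pt "0.01 0.0009 0" --pt "0.01 0.0009 0" --pt "0.01 0.0009 0" --pt "0.0074 0.0007 0" --pt "0 0 0" --pt "0 0 0" --turn '[0,0,0,0,0,0,0,0]'

```text
time: 41.2
tool_pos: [0.4759, -0.2452, 0.185]
tool_rot: [-0.0, 0.673, 0.739, -0.0]
contact_force: [-0.5, -0.1, -2.1]
gripper_width: 0.274
grasp_force: 59.7
```

```bash
python3 st.py 2
```

```text
41.3 F [ 0.19 -0.21 -2.45] sd [0.76 0.17 0.14] T [-0.003  0.025  0.013] P [ 0.4758 -0.2452  0.185 ] [0. 0. 0.] yaw 0.0929 [-1.000e-04  6.735e-01  7.392e-01 -1.000e-04] 0.27628458373546855 59.71909761428833
```

Emit:
play_rows --pt "0 0 -0.005" --pt "0 0 -0.005" --pt "0 0 -0.004" --pt "0 0 -0.003" --pt "0 0 0" --pt "0 0 0" --turn '[0,0,0,0,0,0]'

```text
time: 42.05
tool_pos: [0.4761, -0.2453, 0.1683]
tool_rot: [0.0, 0.673, 0.739, 0.0]
contact_force: [-0.2, 0.4, -1.8]
gripper_width: 0.273
grasp_force: 59.7
```

```bash
python3 st.py 2
```

```text
42.15 F [ 0.13 -0.38 -1.93] sd [0.16 0.41 0.02] T [ 0.026  0.024 -0.022] P [ 0.4762 -0.2453  0.1684] [0. 0. 0.] yaw 0.0932 [2.000e-04 6.734e-01 7.393e-01 0.000e+00] 0.27459712690525623 59.71975028514862
```

Emit:
play_rows --pt "0 0 -0.002" --pt "0 0 -0.0015" --pt "0 0 0" --pt "0 0 0" --turn '[0,0,0,0]'

```text
time: 42.65
tool_pos: [0.4761, -0.2453, 0.1647]
tool_rot: [0.0, 0.673, 0.739, 0.0]
contact_force: [0.1, -0.2, -1.8]
gripper_width: 0.269
grasp_force: 59.8
```

```bash
python3 st.py 3
```

```text
42.8 F [ 0.02  0.33 -1.48] sd [0.42 0.13 0.81] T [-0.002  0.008 -0.012] P [ 0.4761 -0.2452  0.1647] [0. 0. 0.] yaw 0.0932 [1.000e-04 6.734e-01 7.393e-01 0.000e+00] 0.27406343832438307 59.814260601997375
```

Emit:
play_rows --pt "0 0 -0.0005" --pt "0 0 0" --turn '[0,0]'

```text
time: 43.05
tool_pos: [0.4761, -0.2453, 0.1647]
tool_rot: [0.0, 0.673, 0.739, -0.0]
contact_force: [-2.0, 0.6, 3.1]
gripper_width: 0.274
grasp_force: 60.4
```

```bash
python3 st.py 3
```

```text
43.2 F [-1.02  1.11  3.42] sd [0.48 0.39 0.57] T [ 0.221  0.369 -0.018] P [ 0.4761 -0.2453  0.1647] [0. 0. 0.] yaw 0.0932 [ 1.000e-04  6.734e-01  7.393e-01 -0.000e+00] 0.27292359359800517 60.52197754383087
```

Seated. Open and withdraw upward.

Emit:
play_rows --pt "0 0 0" --pt "0 0 0" --pt "0 0 0" --pt "0 0 0" --pt "0 0 0" --pt "0 0 0" --pt "0 0 0" --pt "0 0 0" --turn '[0,0,0,0,0,0,0,0]' --hand 0.0854

```text
time: 44.2
tool_pos: [0.476, -0.2452, 0.1641]
tool_rot: [-0.0, 0.673, 0.739, -0.0]
contact_force: [-0.7, -0.6, -1.0]
gripper_width: 0.999
grasp_force: 0.0
```

Emit:
play_rows --pt "0 0 0.01" --pt "0 0 0.02" --pt "0 0 0.03" --pt "0 0 0.03" --pt "0 0 0.03" --pt "0 0 0.03" --pt "0 0 0" --pt "0 0 0" --turn '[0,0,0,0,0,0,0,0]'

```text
time: 45.2
tool_pos: [0.4759, -0.2451, 0.314]
tool_rot: [-0.0, 0.673, 0.739, -0.0]
contact_force: [-0.5, 0.3, -0.2]
gripper_width: 1.003
grasp_force: 0.0
```

Emit:
play_rows --pt "-0.03 -0.04 0" --pt "-0.03 -0.04 0" --pt "-0.03 -0.04 0" --pt "-0.03 -0.04 0" --pt "-0.03 -0.04 0" --pt "-0.03 -0.04 0" --pt "0 0 0" --pt "0 0 0" --turn '[0,0,0,0,0,0,0,0]'

```text
time: 46.2
tool_pos: [0.296, -0.4845, 0.3127]
tool_rot: [-0.001, 0.673, 0.739, 0.001]
contact_force: [-0.3, -0.3, -0.5]
gripper_width: 0.999
grasp_force: 0.0
```

```bash
python3 st.py 2; python3 - <<'E'
from h import *
a=grab_frame("top")[:,:,::-1]
cv2.imwrite("pics/g5.png",cv2.resize(a[165:325,210:450],None,fx=3.3,fy=3.3,interpolation=cv2.INTER_CUBIC))
E
```

```text
46.3 F [ 0.35  0.99 -0.2 ] sd [0.34 0.17 0.19] T [-0.04  -0.008  0.005] P [ 0.2965 -0.4842  0.3133] [0.0001 0.0001 0.0002] yaw 0.0945 [-5.000e-04  6.729e-01  7.397e-01  4.000e-04] 0.9997710989730827 0.0
```

View pics/g5.png

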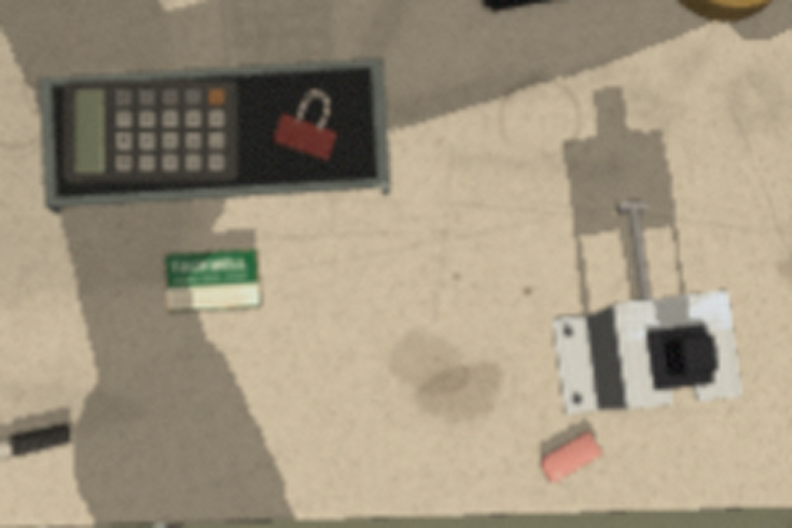

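The picture shows the box flat at (213,281), about 35 mm in front of the riser. The rod hangs as it did before (tip at (630,207), collar at (683,355)), and the eraser has not moved.

```bash
python3 -c "
from plant import *
print(job_done())"
```

```text
the job is handed in; nothing more can be done
None
```

The staple box lies flat about 35 mm in front of the riser, the rod hangs back on its bracket and is released, and the job is handed in; I was not shown a verdict.

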